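# Shake off the cup carrier and still it over the drain tray

## Task

Grip the knob on top of the rail trolley and, by moving the trolley along its rail, shake the drips off the hanging cup carrier: swing it to at least 0.2 rad (about 12 degrees) on each side, twice or more, but never past 0.45 rad (about 26 degrees), or the cups come off. Then bring it over the slatted steel drain tray (not the wooden board), damp the swing until the carrier hangs still and centred over that tray for some four seconds, let go of the knob and back away, leaving it so. Touch only the knob and trolley, never the carrier or its cups, do not run the trolley into its end stops, and leave the jug, tamper and paper cups where they stand.

Things in the scene. Friction and masses are not known exactly. Their poses are not given: they have to be found in the camera images.
- gantry: Draining rail fixed to the counter: a round steel bar 16 mm thick and 980 mm long on two 25 mm square posts 300 mm tall, 970 mm apart. Origin on the counter midway between the posts; its y axis runs along the rail, x across it (horizontal), z up. Bar axis 285 mm above the counter. It stands at a different place and yaw each time.
- trolley (a joint): Position (m) of the trolley along the rail, +along the gantry's y, 0 at mid-rail. Travel -0.28 to 0.28, where it meets rubber stops (keep within 0.27 either way). Slides with about 3 N friction and stays where it is left. Trolley 0.35 kg; an aluminium block 44 x 70 x 34 mm (long side along the rail), top face 303 mm above the counter.
- knob (a point): Grip point on the trolley's knob: a black 30 x 30 mm square upright block, sides along and across the rail, 44 mm tall (from 303 to 347 mm above the counter). This point is on its axis, 18 mm below its top, 329 mm above the counter. Grip it from above, fingers closing along the rail.
- swing (a joint): Swing angle (rad) of the cup carrier about its axle (across the rail, along the gantry's x). 0 hanging level; positive when the carrier's end on the gantry's +y side is raised (its centre of mass is then displaced to +y). Pendulum law, nominal: angle'' = -29.3*angle - 2.98*a, with a the trolley's acceleration along +y (m/s2).
- axle (a point): Middle of the axle the carrier hangs from, fixed in the trolley, 85 mm below the bar, 200 mm above the counter. The carrier swings freely on it: natural period about 1.16 s (varies 4 %), own damping tiny (amplitude halves in 20 s or more). Hanging mass 0.72 kg (0.59 to 0.89), centre of mass 55 mm below the axle, inertia about the axle 0.013 kg m2.
- carrier: The hanging cup carrier: a shallow steel tray 134 mm (across the rail) x 350 mm (along it), 14 mm rim, with two upturned cups (60 mm wide, 57 mm tall) fixed at each end, hung by wire frames from the axle. Origin at the centre of its underside, 77 mm below the axle, 123 mm above the counter when level. Swinging, it clears all on the counter. Do not touch.
- tray_mid (a point): Centre of the carrier's underside (same point as the carrier's origin).
- drain: Drain tray: low open steel tray 160 x 360 x 22 mm with 15 dark slats across it, fixed on the counter straight below the rail, long side roughly along the rail. Origin at the centre of its underside. The carrier has to end centred above this point (horizontally within 20 mm).
- board: Wooden serving board 150 x 260 x 16 mm, fixed on the counter below the other half of the rail; not the target. Origin at the centre of its underside. Which half has the drain tray and which the board changes.
- jug: Steel milk jug, 80 mm wide, 95 mm tall, with a handle, standing beyond the rail; leave alone. Origin at the centre of its foot.
- tamper: Steel coffee tamper, 58 mm wide, 90 mm tall, standing beyond the rail; leave alone. Origin at the centre of its foot.
- papercups: Stack of white paper cups, 84 mm wide, 136 mm tall, standing beyond the rail; leave alone. Origin at the centre of its foot.

How it is judged:
By the outcome, as a careful person would: the job done as asked, in the order asked, and still so for the second after the job is handed in, with the robot touching nothing.
It also fails if it takes over 48 s, if anything falls off the work surface, if the arm or the gripper's body presses on something with over 40 N, if the wrist force passes 120 N, or if a joint passes its speed limit or range.

## Robot

A 7-joint arm with a two-finger parallel gripper is mounted at the origin on the work surface. World frame = base frame: x ahead of the robot, y to its left, z up, the work surface at z = 0. Lengths are in m, angles in rad, forces in N, time in s.
With the tool pointing down it reaches from about 0.35 to 0.9 m from the base axis. Payload 8.1 kg.
Tool frame: the origin (TCP) lies at the very end of the fingers, on their centre line; the grasp point (between the pads) lies 19 mm behind it; z points along the fingers, y is the line along which they close (so a half turn about z gives the same grasp; the last joint's range is limited). The gripper opens to 92 mm and grips with 3 to 60 N. Pads are 19 mm wide; open, the fingers measure 130 mm over their backs; the gripper's body (75 mm by 190 mm) begins 47 mm behind the grasp point.
Start: joints at [1.104, 0.434, 0.025, 1.573, -0.012, 1.134, -0.075], TCP at [0.222, -0.584, 0.227] pointing down, gripper open.
Joint ranges: [-2.62, 2.62], [-0.44, 2.09], [-1.27, 1.32], [0.08, 2.57], [-1.32, 4.46], [0.12, 2], [-2.74, 2.74]. Speed limits (rad/s): [2.22, 2.22, 3.01, 3.01, 3.14, 3.14, 3.14].

## Interface

Orientations are given as a rotation vector (axis times angle).
In Python, from cell import observe, get_image, sign_off, find_in, trace, place_of gives the robot as it stands. The module is installed in compiled form; this text tells all that it offers.
- The arm moves only by the shell command python3 -m handwheel 'ROWS' [OPENING] [FORCE]. ROWS is JSON, a list of rows, each a list of 6 numbers: the shift along the tool's x, y, z each as a share of 0.02 m, from -1 to 1, then the turn, a rotation vector about the tool's x, y, z each as a share of 4 degrees, from -1 to 1. A call has 1 to 8 rows; each row shifts and turns the commanded pose from where the row before left it, along the tool's axes as they then stand; what a row does not reach is not made up. A row lasts 1/12 s, in which the tool goes at most 41.7 mm and 7.16 degrees, less where a joint would pass 70% of its speed; a pose out of reach is approached as far as the arm can. A call with a number of a shift or a turn outside -1 to 1 is refused whole. A call with a gripper value outside its range is refused whole. OPENING is the opening, from 0 (shut) to 1 (fully open), set as the call begins (- or left out, the last holds). The fingers move at their own pace and stop on an object; FORCE is the grip in N (left out, the last holds). Time passes only in rows, so rows that do not move let the fingers close. It gives the time, the measured TCP pose, the force, the opening and the grip force at its end, in the units of the state.
- observe(): the state, without advancing time (a new reading comes with each control period).
- get_image(name): name is "scene" or "top" or "wrist"; returns a dict with "image" (420x560x3 uint8, red, green, blue), "fx", "fy", "cx", "cy" (pixels), "position" and "orientation" of the camera in the world. Camera axes: x right, y down, z forward; pixel columns grow to the right and rows downward; lengths in m; the calibration is good to about 2 mm. A picture is of the moment at which its call begins. There is no depth.
- sign_off(): hands the job in; it is judged then, once.
Trained networks look in the newest picture that a camera, given by its name, has taken for a name from the list of things; names that differ only in an ending like _2 or _b are one class to them, and where a whole thing is asked for, a point or a joint stands for the part that bears it (a point fixed in the world has none). Each returns a list of dicts, best first, with "score" (0 to 1); they miss things now and then, are a little off and sometimes report something else, mostly with a low value. They report only what shows in the picture. A call takes as long as a camera call.
- find_in(label, camera): "rect" ([centre column, centre row, width, height] as shares, 0 to 1, of the picture: columns of its width, rows of its height, round what is visible of it).
- trace(label, camera): "region" (420x560 bool, what is visible of it) and "rect" ([centre column, centre row, width, height] as shares, 0 to 1, of the picture: columns of its width, rows of its height, round what is visible of it).
- place_of(label, camera): "point" ([column, row] as shares, 0 to 1, of the picture: columns of its width, rows of its height: a listed point, or the origin of a listed thing).
The state is a dict: "clock": time; "joints": joint angles; "dq": joint speeds; "joint_efforts": joint torques, N m; "position": TCP position; "ee_rot": TCP orientation; "force": force on the tool from outside, world axes, zero at the start; "ft_torque": the same for the moment, N m; "width": opening from 0.0 (shut) to 1.0 (fully open); "gripper_force": force on a finger pad.
Only numpy, scipy, OpenCV 4.12 (cv2) and the standard library are available. Lean on these libraries where they do the work, as an engineer would, in place of code of your own. Each camera call takes 0.05 s, during which the arm holds its last target. There are 200 camera calls.

## Working session

There is one attempt and no reset: what is moved stays moved. The work goes in short steps, Python scripts to look and compute and a shell command to move; the robot and the scene stay as the last step left them, time stands still between calls to the robot, and variables do not carry over. Pictures are saved under pics/ and viewed, at most 10 in all, crops included, and the job is handed in when it is done.

```bash
mkdir -p pics
cat > h.py <<'E'
import numpy as np,cv2
from scipy.spatial.transform import Rotation as R
from cell import *
def rot(o):
    o=np.array(o,float)
    return o if o.shape==(3,3) else (R.from_quat(o).as_matrix() if o.size==4 else R.from_rotvec(o).as_matrix())
def onplane(im,p,z):
    u,v=p[0]*560,p[1]*420
    d=rot(im["orientation"])@np.array([(u-im["cx"])/im["fx"],(v-im["cy"])/im["fy"],1])
    c=np.array(im["position"]);return c+d*(z-c[2])/d[2]
E
python3 - <<'E'
from h import *
s=observe();print(s)
for c in("scene","top"):
    im=get_image(c);cv2.imwrite(f"pics/{c}0.png",im["image"][:,:,::-1]);print(c,im["position"],im["orientation"],im["fx"])
    for n,z in(("gantry",0),("knob",.329),("axle",.2),("carrier",.123),("drain",0),("board",0),("jug",0),("tamper",0),("papercups",0)):
        for r in place_of(n,c)[:2]: print(n,round(r["score"],2),np.round(r["point"],3),np.round(onplane(im,r["point"],z),3))
E
```

```text
{'clock': 0.0, 'joints': array([ 1.10442346,  0.43519907,  0.0249911 ,  1.57412505, -0.01160053,
        1.13400832, -0.07507593]), 'dq': array([-5.39285165e-04, -1.60424903e-04, -8.32498629e-05, -9.45609755e-04,
       -8.79924557e-04,  3.43039196e-04,  5.12775343e-04]), 'joint_efforts': array([-1.17896707e-03, -6.67858458e+01,  9.84783545e-01, -3.14458787e+01,
       -6.06735097e-02,  4.26524284e-02,  1.25378838e-04]), 'position': array([ 0.22212315, -0.58362976,  0.22594924]), 'ee_rot': array([-3.08827863e+00, -5.67893335e-01,  6.84062402e-04]), 'force': array([-0.51169793, -0.21304141, -1.17796666]), 'ft_torque': array([-0.01245914, -0.02002137,  0.02743423]), 'gripper_force': 0.0, 'width': 1.0019444181384147}
scene [ 1.30985999 -0.40352085  0.8646368 ] [-2.04604783 -1.13439271  0.51291964] 432.12611814980124
gantry 0.67 [0.434 0.521] [0.461 0.014 0.   ]
knob 0.79 [0.389 0.309] [ 0.478 -0.046  0.329]
axle 0.95 [0.39  0.412] [ 0.47  -0.053  0.2  ]
carrier 0.7 [0.4   0.476] [ 0.489 -0.054  0.123]
carrier 0.2 [0.518 0.668] [ 0.811 -0.054  0.123]
drain 0.78 [0.508 0.484] [0.466 0.156
[... 194 characters left out ...]
 0.62 [0.401 0.733] [ 0.715 -0.176  0.   ]
papercups 0.8 [0.518 0.665] [0.725 0.006 0.   ]
top [0.56865748 0.00522001 0.92718305] [-2.20788653  2.1488561  -0.12490478] 413.1633253183351
gantry 0.8 [0.484 0.699] [0.47  0.012 0.   ]
gantry 0.47 [0.637 0.446] [ 0.712 -0.176  0.   ]
knob 0.84 [0.562 0.754] [ 0.474 -0.053  0.329]
axle 0.91 [0.546 0.724] [ 0.474 -0.05   0.2  ]
carrier 0.91 [0.541 0.71 ] [ 0.476 -0.051  0.123]
drain 0.87 [0.364 0.721] [0.447 0.159 0.   ]
drain 0.27 [0.545 0.723] [ 0.45  -0.064  0.   ]
jug 0.87 [0.319 0.423] [0.723 0.229 0.   ]
jug 0.47 [0.555 0.752] [ 0.423 -0.077  0.   ]
tamper 0.68 [0.488 0.694] [0.474 0.008 0.   ]
papercups 0.88 [0.49  0.439] [0.714 0.012 0.   ]
```

View pics/scene0.png

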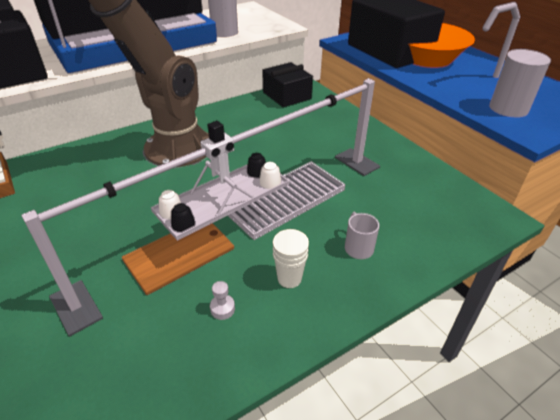

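View pics/top0.png

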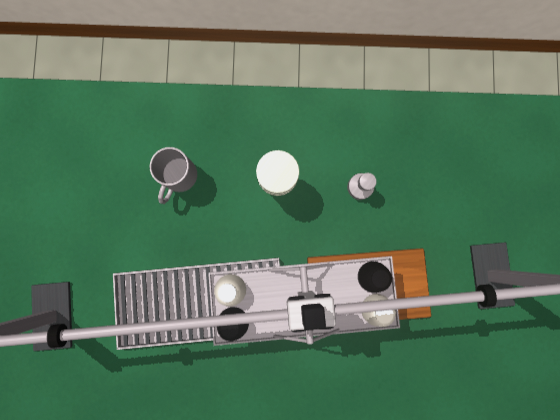

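Scene picture: knob at (216,130), drain tray at about (290,197) on the left of the board at (180,255). Top: knob at (312,316), drain's free end at (114..119, 273..349), and rail stops at (57,336) and (487,296). Next I fit the rail line and the drain edges.

Run:
```python
from h import *
im=get_image("top");I=im["image"].astype(int)
sat=I.max(2)-I.min(2);P=[]
for u in list(range(75,108))+list(range(435,468))+list(range(520,556)):
    v0=336-(u-57)*40/430
    vs=np.arange(int(v0)-7,int(v0)+8);m=(sat[vs,u]<35)&(I[vs,u,0]>70)
    if 5<m.sum()<13:P.append(onplane(im,((u+.5)/560,(vs[m].mean()+.5)/420),.285))
P=np.array(P);b,a=np.polyfit(P[:,1],P[:,0],1);print("rail x=a+b*y",a,b,len(P),np.std(P[:,0]-a-b*P[:,1]))
t=np.array([-(-b),1.,0]);t/=np.linalg.norm(t);print("dir",t,np.arctan2(-t[0],t[1]))
for u,v in((57,336),(487,296)):print("stop",onplane(im,(u/560,v/420),.285))
for u,v in((57,336),):pass
for u,v in((114,273),(119,349),(280,260)):print("drain corner",onplane(im,(u/560,v/420),.022))
im2=get_image("scene")
for c,i in(("top",im),("scene",im2)):
    r=trace("drain",c)[0];g=r["region"].astype(np.uint8)
    q=cv2.convexHull(np.argwhere(g)[:,::-1].astype(np.int32));W=np.array([onplane(i,(p[0][0]/560,p[0][1]/420),.022)[:2] for p in q])
    al=W@t[:2];n=W@np.array([t[1],-t[0]]);print(c,r["score"],"along",al.min(),al.max(),"across",n.min(),n.max())
    box=cv2.boxPoints(cv2.minAreaRect(W.astype(np.float32)));print(box.round(3).tolist())
    for l,z in(("knob",.329),("axle",.2),("carrier",.123)):
        for r in place_of(l,c)[:1]:
            w=onplane(i,r["point"],z)[:2];print(l,w.round(4),"along",w@t[:2],"off-rail",w[0]-a-b*w[1])
    g=trace("knob",c)
    print([(x["score"],np.array(x["rect"])*[560,420,560,420]) for x in g[:1]])
s=observe();print(rot(s["ee_rot"]))
```

```text
rail x=a+b*y 0.4679963833517393 -0.11630163905136122 77 0.00038393406089276793
dir [-0.11552298  0.99330481  0.        ] 0.11578148586270301
stop [0.42972773 0.32930262 0.285     ]
stop [ 0.5047179  -0.32329458  0.285     ]
drain corner [0.50764506 0.35093059 0.022     ]
drain corner [0.34899328 0.32993411 0.022     ]
drain corner [ 0.54462485 -0.00562414  0.022     ]
top 0.64 along -0.06595514655883639 0.2936465413230429 across 0.38378856250091725 0.5454121237502519
[[0.34700000286102295, 0.335999995470047], [0.38999998569488525, -0.02199999988079071], [0.550000011920929, -0.0020000000949949026], [0.5059999823570251, 0.35499998927116394]]
knob [ 0.4767 -0.0552] along -0.1098712536901765 off-rail 0.0022606469832099803
axle [ 0.4759 -0.0496] along -0.10424032131074268 off-rail 0.0021628137775302194
carrier [ 0.4738 -0.0454] along -0.09978055414762792 off-rail 0.0005045148653678765
[(0.84, array([303.184, 303.198, 194.208,  91.98 ]))]
scene 0.88 along -0.08134812395191379 0.29474993719580045 across 0.3848756438726912 0.5713806885803251
[[0.34700000286102295, 0.33500000834465027], [0.39800000190734863, -0.03799999877810478], [0.578000009059906, -0.014000000432133675], [0.5270000100135803, 0.35899999737739563]]
knob [ 0.4839 -0.0427] along -0.09835414336660929 off-rail 0.010899157299233318
axle [ 0.486  -0.0556] along -0.11136162335953387 off-rail 0.011530250770473347
carrier [ 0.4935 -0.0465] along -0.10320014572223213 off-rail 0.020136414146170078
[(0.94, array([221.424, 179.718, 134.176, 118.188]))]
[[ 9.34586706e-01  3.55735419e-01  2.97678833e-05]
 [ 3.55735420e-01 -9.34586706e-01 -2.16570135e-05]
 [ 2.01165012e-05  3.08298474e-05 -9.99999999e-01]]
```

```bash
python3 -m handwheel '[[0,0,-1,0,0,0.89],[0,0,-1,0,0,0.89],[0,0,-1,0,0,0.89],[0,0,-1,0,0,0.89],[0,0,-1,0,0,0],[0,0,-1,0,0,0],[0,0,-1,0,0,0],[0,0,-1,0,0,0]]' 1 40
python3 -m handwheel '[[0,0,-1,0,0,0],[0,0,-1,0,0,0],[0.62,-1,0,0,0,0],[0.62,-1,0,0,0,0],[0.62,-1,0,0,0,0],[0.62,-1,0,0,0,0],[0.62,-1,0,0,0,0],[0.62,-1,0,0,0,0]]'
python3 -m handwheel '[[0.62,-1,0,0,0,0],[0.62,-1,0,0,0,0],[0.62,-1,0,0,0,0],[0.62,-1,0,0,0,0],[0.62,-1,0,0,0,0],[0.62,-1,0,0,0,0],[0.62,-1,0,0,0,0],[0.62,-1,0,0,0,0]]'
python3 -m handwheel '[[0.62,-1,0,0,0,0],[0.62,-1,0,0,0,0],[0.62,-1,0,0,0,0],[0.62,-1,0,0,0,0],[0.62,-1,0,0,0,0],[0.62,-1,0,0,0,0],[0.62,-1,0,0,0,0],[0,0,0,0,0,0]]'
cat > st.py <<'E'
from h import *
s=observe();M=rot(s["ee_rot"]);p=s["position"]
print(s["clock"],p.round(4),"along",round(p[:2]@[-.1155,.9933],4),"offrail",round(p[0]-.468+.1163*p[1],4),"yaw",round(np.arctan2(M[1,0],M[0,0]),4),"tilt",M[:2,2].round(4),s["width"],s["gripper_force"],s["force"].round(1),s["dq"].round(2))
E
python3 st.py
```

```text
clock: 2.27
position: [0.2223, -0.584, 0.3878]
ee_rot: [3.136, 0.181, 0.0]
force: [0.3, -0.7, 0.5]
width: 0.998
gripper_force: 0.0
clock: 2.93
position: [0.2828, -0.4552, 0.4268]
ee_rot: [3.136, 0.181, 0.0]
force: [0.6, -0.4, 0.6]
width: 1.003
gripper_force: 0.0
clock: 3.6
position: [0.3629, -0.2849, 0.4269]
ee_rot: [3.136, 0.181, 0.0]
force: [0.9, 0.4, 0.4]
width: 0.998
gripper_force: 0.0
clock: 4.27
position: [0.4343, -0.1322, 0.4269]
ee_rot: [-3.134, -0.191, -0.002]
force: [-0.7, 1.2, 0.2]
width: 0.998
gripper_force: 0.0
4.2667 [ 0.4343 -0.1322  0.4269] along -0.1814 offrail -0.0491 yaw 0.1216 tilt [0.001  0.0017] 0.9976322192094532 0.0 [-0.7  1.2  0.2] [ 0.03 -0.01  0.06  0.01  0.02  0.01  0.08]
```

```bash
python3 -m handwheel '[[0.61,-0.93,0,0,0,0.02],[0.61,-0.93,0,0,0,0.02],[0.61,-0.93,0,0,0,0.02],[0.61,-0.93,0,0,0,0.02],[0,0,0,0,0,0],[0,0,0,0,0,0]]' >/dev/null; python3 st.py
python3 - <<'E'
from h import *
im=get_image("wrist");cv2.imwrite("pics/w1.png",im["image"][:,:,::-1])
for r in place_of("knob","wrist")[:2]:
    w=onplane(im,r["point"],.329);print(r["score"],np.array(r["point"])*[560,420],w,"along",w[:2]@[-.1155,.9933],"off",w[0]-.468+.1163*w[1])
print(im["position"],im["fx"])
E
```

```text
4.7667 [ 0.473  -0.0568  0.4266] along -0.1111 offrail -0.0016 yaw 0.112 tilt [-0.0003  0.0001] 1.0015076913502399 0.0 [-0.3 -0.5  0.5] [ 0.02 -0.01  0.03  0.01  0.01  0.    0.01]
0.89 [274.512 203.994] [ 0.47769712 -0.05442631  0.329     ] along -0.10923566891115541 off 0.0033673406287486954
[ 0.53710568 -0.04961183  0.58388312] 305.80875179842724
```

View pics/w1.png

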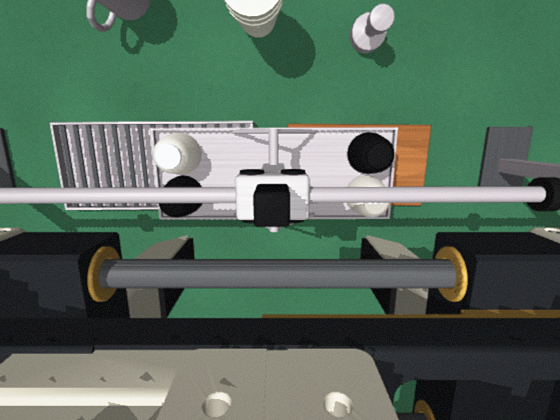

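Wrist picture: knob top at about (271,205), rail level across row 194, so the tool is aligned; I go 3 mm in x, descend and close.

```bash
python3 -m handwheel '[[0.15,-0.1,0.97,0,0,0],[0,0,0.97,0,0,0],[0,0,0.97,0,0,0],[0,0,0.97,0,0,0],[0,0,0.97,0,0,0],[0,0,0.95,0,0,0],[0,0,0,0,0,0]]' 
python3 -m handwheel '[[0,0,0,0,0,0],[0,0,0,0,0,0],[0,0,0,0,0,0],[0,0,0,0,0,0],[0,0,0,0,0,0],[0,0,0,0,0,0],[0,0,0,0,0,0],[0,0,0,0,0,0]]' 0 40
python3 st.py
python3 - <<'E'
from h import *
im=get_image("wrist");cv2.imwrite("pics/w2.png",im["image"][:,:,::-1]);np.save("w2.npy",im["image"])
print(im["position"],observe()["clock"])
E
```

```text
clock: 5.45
position: [0.4734, -0.0568, 0.3076]
ee_rot: [-3.137, -0.169, 0.008]
force: [-0.7, -0.3, 0.6]
width: 0.997
gripper_force: 0.0
clock: 6.12
position: [0.4757, -0.0552, 0.3109]
ee_rot: [3.137, 0.172, 0.0]
force: [0.2, 0.9, -0.1]
width: 0.472
gripper_force: 0.0
6.1167 [ 0.4757 -0.0552  0.3109] along -0.1098 offrail 0.0013 yaw 0.1097 tilt [ 0.0002 -0.0001] 0.4715858051646598 0.0 [ 0.2  0.9 -0.1] [-0.  0. -0.  0. -0. -0. -0.]
[ 0.53971897 -0.0481144   0.4681299 ] 6.1667
```

View pics/w2.png

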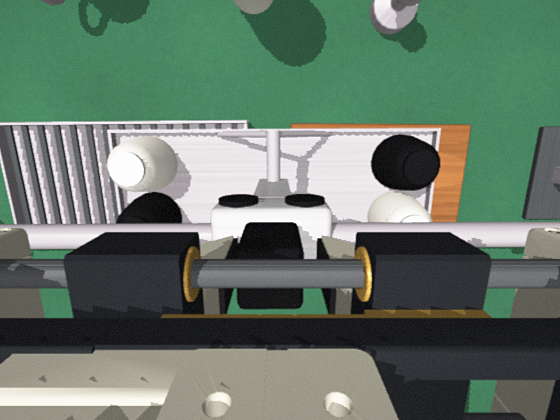

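Wrist picture: fingers straddle the knob (270,265) and are still closing; the carrier shows its rim from (109,130) to (438,130), the black cup at (405,163), which I'll track for the swing angle. Finish the grip, then excite with half-period strokes.

```bash
cat > sw.py <<'E'
from h import *
# black far cup centroid in wrist view -> swing
T=np.array([-.1155,.9933,0]);X=np.array([.9933,.1155,0]);Z=np.array([0,0,1.])
def blob(I):
    m=(I[100:212,320:520].max(2)<60).astype(np.uint8)
    n,l,s,c=cv2.connectedComponentsWithStats(m);k=1+np.argmax(s[1:,4]);return c[k]+[320,100],s[k,4]
def proj(im,th,ax):
    y,z,x=-.137,-.077+.030,.034     # cup, relative to the axle
    p=ax+x*X+(y*np.cos(th)-z*np.sin(th))*T+(y*np.sin(th)+z*np.cos(th))*Z
    q=rot(im["orientation"]).T@(p-np.array(im["position"]));return np.array([im["fx"]*q[0]/q[2]+im["cx"],im["fy"]*q[1]/q[2]+im["cy"]])
TH=np.linspace(-.5,.5,201)
def film(n,fn=None):
    out=[]
    for i in range(n):
        s=observe();im=get_image("wrist");p=np.array(s["position"]);ax=np.array([p[0],p[1],.2])
        c,a=blob(im["image"]);uv=np.array([proj(im,t,ax) for t in TH])
        out.append((s["clock"],c[0],c[1],a,np.interp(0,[0],[0]),*uv[100]))
        last=(im,uv)
    return np.array(out),last[1]
def ang(c,c0,uv):
    d=uv-uv[100]-(c-c0);return TH[np.argmin((d[:,0]**2)+(d[:,1]**2))]
E
python3 - <<'E'
from h import *
import sw
I=np.load("w2.npy");print(sw.blob(I),np.bincount((I[100:212,320:520].max(2)//20).ravel()))
E
python3 -m handwheel '[[0,0,0,0,0,-0.09],[0,0,0,0,0,0],[0,0,0,0,0,0],[0,0,0,0,0,0],[0,0,0,0,0,0],[0,0,0,0,0,0]]' 0 40
python3 st.py
```

```text
(array([404.95033557, 162.82550336]), np.int32(2980)) [ 774 2180   59   42   64  207 8398 1487  630 1674 1393 4886  606]
clock: 6.67
position: [0.4757, -0.0549, 0.3107]
ee_rot: [-3.136, -0.183, -0.0]
force: [0.6, 2.4, 0.5]
width: 0.323
gripper_force: 40.0
6.6667 [ 0.4757 -0.0549  0.3107] along -0.1095 offrail 0.0013 yaw 0.1163 tilt [0.0001 0.0002] 0.3234520809610255 39.99460279941559 [0.6 2.4 0.5] [-0.  0.  0. -0.  0. -0.  0.]
```

```bash
python3 - <<'E'
import sw,numpy as np
o,uv=sw.film(2);print(o.round(2).tolist());print(uv[[60,80,100,120,140]].round(1).tolist())
np.save("z.npy",o)
E
python3 -m handwheel '[[0,-0.57,0,0,0,0],[0,-0.57,0,0,0,0],[0,-0.57,0,0,0,0],[0,-0.57,0,0,0,0],[0,-0.57,0,0,0,0],[0,-0.57,0,0,0,0],[0,-0.57,0,0,0,0]]'
python3 -m handwheel '[[0,0.57,0,0,0,0],[0,0.57,0,0,0,0],[0,0.57,0,0,0,0],[0,0.57,0,0,0,0],[0,0.57,0,0,0,0],[0,0.57,0,0,0,0],[0,0.57,0,0,0,0]]'
python3 - <<'E'
import sw,numpy as np
o,uv=sw.film(25);np.save("f1.npy",o);np.save("uv1.npy",uv)
c0=np.load("z.npy")[:,1:3].mean(0)
for r in o: print(round(r[0],3),r[1:4].round(1),round(sw.ang(r[1:3],c0,uv),3))
E
python3 st.py
```

```text
[[6.67, 408.81, 163.79, 3010.0, 0.0, 410.51, 163.11], [6.72, 408.94, 163.81, 3008.0, 0.0, 410.5, 163.09]]
[[430.4, 166.0], [420.6, 164.5], [410.5, 163.1], [400.1, 161.9], [389.5, 160.8]]
clock: 7.35
position: [0.4665, 0.0249, 0.3108]
ee_rot: [3.136, 0.182, 0.001]
force: [3.6, -2.6, -1.5]
width: 0.325
gripper_force: 40.0
clock: 7.93
position: [0.4758, -0.0556, 0.3108]
ee_rot: [-3.136, -0.183, -0.0]
force: [2.4, 3.4, -0.6]
width: 0.327
gripper_force: 40.0
7.933 [ 406.9  163.6 2969. ] 0.02
7.983 [ 414.4  164.1 3122. ] -0.055
8.033 [ 422.9  165.1 3297. ] -0.14
8.083 [ 430.5  166.3 3471. ] -0.215
8.133 [ 436.3  167.4 3618. ] -0.28
8.183 [ 440.   168.1 3722. ] -0.32
8.233 [ 441.3  168.4 3756. ] -0.335
8.283 [ 440.5  168.3 3741. ] -0.33
8.333 [ 437.4  167.8 3648. ] -0.295
8.383 [ 432.3  167.  3512. ] -0.235
8.433 [ 425.4  165.9 3349. ] -0.165
8.483 [ 417.1  164.9 3162. ] -0.08
8.533 [ 408.   163.7 2987. ] 0.01
8.583 [ 398.8  162.6 2830. ] 0.095
8.633 [ 390.1  161.7 2689. ] 0.18
8.683 [ 382.9  161.1 2598. ] 0.245
8.733 [ 377.4  160.7 2530. ] 0.3
8.783 [ 374.2  160.3 2475. ] 0.33
8.833 [ 373.3  160.3 2471. ] 0.335
8.883 [ 375.1  160.4 2498. ] 0.32
8.933 [ 379.1  160.7 2543. ] 0.285
8.983 [ 385.1  161.3 2622. ] 0.225
9.033 [ 392.8  162.  2727. ] 0.155
9.083 [ 401.6  162.8 2876. ] 0.07
9.133 [ 410.8  164.  3040. ] -0.02
9.1833 [ 0.4757 -0.055   0.3108] along -0.1096 offrail 0.0013 yaw 0.1161 tilt [0.0002 0.0001] 0.32383627621322364 39.99413251876831 [ 4.7 -0.8 -1.1] [-0.  0.  0.  0. -0.  0.  0.]
```

```bash
python3 -m handwheel '[[0,0,0,0,0,0],[0,0,0,0,0,0],[0,0,0,0,0,0],[0,0,0,0,0,0],[0,0,0,0,0,0],[0,0,0,0,0,0],[0,0,0,0,0,0],[0,0,0,0,0,0]]' >/dev/null
python3 -m handwheel '[[0,0,0,0,0,0],[0,0,0,0,0,0],[0,0,0,0,0,0],[0,0,0,0,0,0],[0,0,0,0,0,0]]' >/dev/null
cat > plan.py <<'E'
import sw,sys,numpy as np
from scipy.optimize import curve_fit,lsq_linear
from cell import observe
def fit(o,uv,c0,w0=None):
    t=o[:,0];a=np.array([np.interp(c[0]-c0[0],(uv[:,0]-uv[100,0])[::-1],sw.TH[::-1]) for c in o[:,1:3]])
    if w0 is None: f=lambda t,A,B,C,w:A*np.cos(w*(t-t0))+B*np.sin(w*(t-t0))+C;p0=[.3,0,0,5.3]
    else: f=lambda t,A,B,C:A*np.cos(w0*(t-t0))+B*np.sin(w0*(t-t0))+C;p0=[.1,0,0]
    t0=t[-1];p,_=curve_fit(f,t,a,p0=p0);return p,t0,np.std(a-f(t,*p)),a
def plan(A,B,w,t0,ts,D,N,k=.101,tau=.05,reg=0.02,gain=1.):
    """rows u (m) starting at ts, total D; zero final swing. gain: coupling*dt units"""
    dt=1/12;kk=k*w*w*gain   # th''=-w2 th - kk*xdd, velocity steps at row starts (+tau)
    ed=ts+tau+N*dt
    # velocity in row i is u_i/dt -> step +u_i/dt at start, - at end; thdot jump -kk'*dv
    S=np.zeros((2,N))
    for i in range(N):
        for sg,tt in((1,ts+tau+i*dt),(-1,ts+tau+(i+1)*dt)):
            j=-sg*2.98*gain/dt;ph=w*(ed-tt);S[:,i]+=[j*np.sin(ph)/w,j*np.cos(ph)]
    ph=w*(ed-t0);x0=np.array([A*np.cos(ph)+B*np.sin(ph),w*(-A*np.sin(ph)+B*np.cos(ph))])
    S[1]/=w;x0[1]/=w
    M=np.vstack([S*50,np.ones(N)*500,reg*np.eye(N)]);r=np.r_[-x0*50,D*500,np.zeros(N)]
    L=lsq_linear(M,r,bounds=(-.018,.018));u=L.x
    return u,S@u+x0,u.sum()
E
python3 - <<'E'
import sw,numpy as np
from plan import *
o,uv=sw.film(8);np.save("f2.npy",o)
c0=np.load("z.npy")[:,1:3].mean(0);o1=np.load("f1.npy")
p,t0,e,a=fit(np.vstack([o1[2:],o]),uv,c0);print(p,"amp",np.hypot(*p[:2]),"T",2*np.pi/p[3],"err",e,"t0",t0)
w=p[3]
# calibrate gain/lag from excitation: rows 7x+.0114,7x-.0114 start ts
ts=6.7667;dt=1/12;v=.0114/dt
z=0
for tt,dv in((0,v),(7*dt,-2*v),(14*dt,v)): z+=-2.98*dv/w*np.exp(1j*w*(ts+tt))  # th=Im? th=sum j/w sin(w(t-tt)) = Im(j/w e^{iwt} conj)
# th(t)=Im(e^{iwt} conj(z)); measured A cos+B sin about t0: =Im(e^{iw(t-t0)}(B+iA))
m=(p[1]+1j*p[0])*np.exp(-1j*w*t0);r=m/np.conj(z);print("gain",abs(r),"lag",-np.angle(r)/w)
np.save("st.npy",np.r_[p,t0,abs(r),-np.angle(r)/w]);print(observe()["clock"])
E
```

```text
[-3.31069652e-01  4.66331169e-02  3.96772789e-03  5.34295539e+00] amp 0.33433779613056336 T 1.1759756263723273 err 0.004049881139556515 t0 10.6167
gain 1.0956499409019922 lag 0.00654307701687322
10.6667
```

Run:
```python
from plan import *
A,B,C,w,t0,g,lag=np.load("st.npy");w*=1.003
now=10.6667;best=[]
for d in range(0,15):
  for N in (16,20,24):
    ts=now+d/12
    u,res,s=plan(A,B,w,t0,ts,.2232,N,tau=lag,gain=g,reg=.5)
    # transient
    t=np.arange(t0,ts+lag+N/12+1,.005);th=A*np.cos(w*(t-t0))+B*np.sin(w*(t-t0))
    v=np.r_[0,u,0]*12
    for i in range(N+1):
        tt=ts+lag+i/12;th-=np.where(t>tt,2.98*g*(v[i+1]-v[i])/w*np.sin(w*(t-tt)),0)
    best.append((N,d,abs(th).max(),np.abs(u).max(),res,s,u))
for N in(16,20,24):
    for b in sorted([b for b in best if b[0]==N],key=lambda b:b[2]+5*b[3]+3*np.hypot(*b[4]))[:2]: print(N,b[1],b[2].round(3),b[3].round(4),b[4].round(3),b[5].round(3),(b[6]/.02).round(2).tolist())
```

```text
16 5 0.331 0.018 [ 0.018 -0.004] 0.223 [0.9, 0.9, 0.9, 0.9, 0.9, 0.9, 0.9, -0.52, -0.9, 0.85, 0.9, 0.9, 0.9, 0.9, 0.9, 0.9]
16 6 0.334 0.018 [ 0.015 -0.03 ] 0.222 [0.9, 0.9, 0.9, 0.9, 0.9, 0.46, -0.9, -0.15, 0.9, 0.9, 0.9, 0.9, 0.9, 0.9, 0.9, 0.9]
20 3 0.331 0.0155 [ 0. -0.] 0.223 [0.61, 0.71, 0.77, 0.78, 0.73, 0.63, 0.51, 0.39, 0.29, 0.22, 0.22, 0.26, 0.35, 0.47, 0.6, 0.7, 0.77, 0.78, 0.73, 0.64]
20 4 0.331 0.0166 [-0. -0.] 0.223 [0.81, 0.83, 0.78, 0.69, 0.55, 0.41, 0.29, 0.2, 0.18, 0.22, 0.32, 0.45, 0.6, 0.72, 0.81, 0.83, 0.79, 0.69, 0.56, 0.42]
24 1 0.331 0.0149 [-0. -0.] 0.223 [0.26, 0.41, 0.55, 0.67, 0.74, 0.74, 0.68, 0.57, 0.43, 0.28, 0.16, 0.09, 0.08, 0.14, 0.25, 0.4, 0.55, 0.67, 0.74, 0.75, 0.69, 0.58, 0.44, 0.29]
24 2 0.331 0.015 [-0. -0.] 0.223 [0.44, 0.59, 0.69, 0.75, 0.74, 0.67, 0.55, 0.4, 0.26, 0.15, 0.09, 0.1, 0.17, 0.29, 0.43, 0.58, 0.69, 0.75, 0.74, 0.68, 0.56, 0.41, 0.27, 0.16]
```

```bash
python3 -m handwheel '[[0,0,0,0,0,0],[0,0,0,0,0,0],[0,-0.44,0,0,0,0],[0,-0.59,0,0,0,0],[0,-0.69,0,0,0,0],[0,-0.75,0,0,0,0],[0,-0.74,0,0,0,0],[0,-0.67,0,0,0,0]]' >/dev/null
python3 -m handwheel '[[0,-0.55,0,0,0,0],[0,-0.4,0,0,0,0],[0,-0.26,0,0,0,0],[0,-0.15,0,0,0,0],[0,-0.09,0,0,0,0],[0,-0.1,0,0,0,0],[0,-0.17,0,0,0,0],[0,-0.29,0,0,0,0]]' >/dev/null
python3 -m handwheel '[[0,-0.43,0,0,0,0],[0,-0.58,0,0,0,0],[0,-0.69,0,0,0,0],[0,-0.75,0,0,0,0],[0,-0.74,0,0,0,0],[0,-0.68,0,0,0,0],[0,-0.56,0,0,0,0],[0,-0.41,0,0,0,0]]' >/dev/null
python3 -m handwheel '[[0,-0.27,0,0,0,0],[0,-0.16,0,0,0,0]]'
python3 - <<'E'
import sw,numpy as np
from plan import *
o,uv=sw.film(16);np.save("f3.npy",o);np.save("uv3.npy",uv)
c0=np.load("z.npy")[:,1:3].mean(0)
p,t0,e,a=fit(o[1:],uv,c0,5.38);print(p,"amp",np.hypot(*p[:2]),"err",e,"t0",t0,a.round(3))
np.save("st3.npy",np.r_[p,t0])
E
python3 st.py
```

```text
clock: 12.83
position: [0.4502, 0.1661, 0.3107]
ee_rot: [3.135, 0.181, 0.001]
force: [6.0, -1.9, 1.2]
width: 0.325
gripper_force: 40.0
[-0.01322476  0.00437969  0.00546067] amp 0.013931114191846958 err 0.0004625666820708801 t0 13.5833 [ 0.02   0.019  0.018  0.017  0.016  0.013  0.009  0.006  0.002 -0.002
 -0.004 -0.006 -0.008 -0.008 -0.008]
13.6333 [0.4502 0.1665 0.3108] along 0.1134 offrail 0.0016 yaw 0.1158 tilt [0.0007 0.0002] 0.326613021346103 39.99400556087494 [ 6.1  3.3 -1.1] [-0.  0.  0.  0.  0.  0. -0.]
```

Run:
```python
from plan import *
from h import *
im=get_image("top");cv2.imwrite("pics/top3.png",cv2.resize(im["image"][210:400,60:360,::-1],None,fx=2.6,fy=2.6))
im2=get_image("scene");cv2.imwrite("pics/sc3.png",cv2.resize(im2["image"][120:280,140:400,::-1],None,fx=3,fy=3))
for n,z in(("drain",0),("carrier",.123)):
    r=place_of(n,"top")[:1]
    for q in r:w=onplane(im,q["point"],z);print(n,q["score"],w,w[:2]@[-.1155,.9933])
A,B,C,t0=np.load("st3.npy");g,lag=np.load("st.npy")[5:]
ts=observe()["clock"];print(ts)
for N in(14,16):
    u,res,s=plan(A,B,5.38,t0,ts,0,N,tau=lag,gain=g,reg=.5);print(N,res,s,(u/.02).round(3).tolist())
```

```text
carrier 0.73 [0.44525144 0.16956765 0.123     ] 0.11700501030509144
13.8333
14 [2.32603662e-09 1.88215296e-08] -8.095302585827552e-14 [0.011, 0.022, 0.029, 0.03, 0.026, 0.016, 0.003, -0.011, -0.022, -0.029, -0.03, -0.026, -0.016, -0.003]
16 [1.42843714e-08 1.05884105e-08] 3.2663216098863246e-11 [0.006, 0.017, 0.025, 0.027, 0.024, 0.015, 0.004, -0.009, -0.02, -0.028, -0.03, -0.027, -0.019, -0.007, 0.006, 0.017]
```

View pics/top3.png

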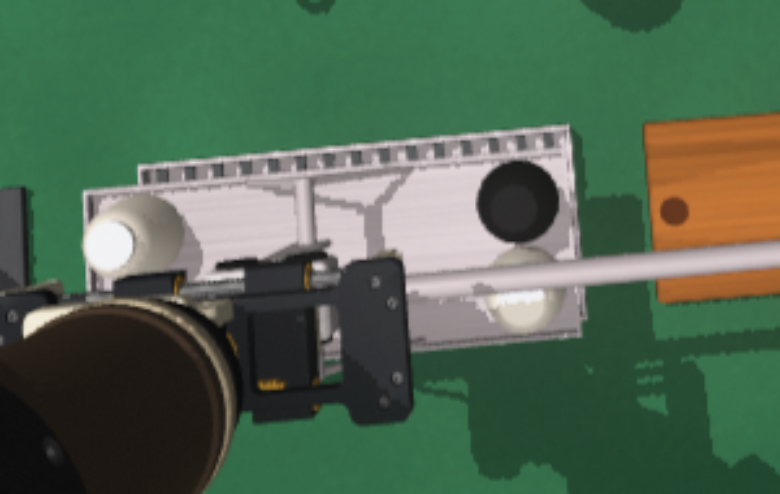

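View pics/sc3.png

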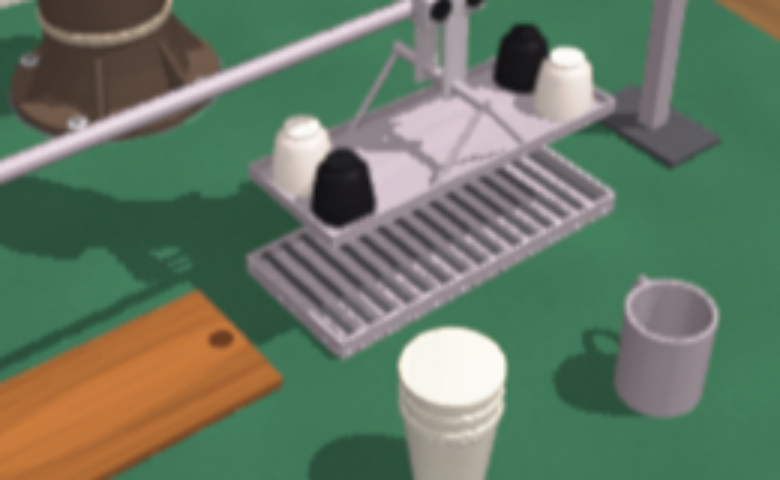

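Pictures: the carrier hangs squarely above the slatted tray (drain far edge crop (138,168)–(570,125), its midpoint matches the carrier within ~3 mm); board is clear to the right. Apply the small damping stroke.

```bash
python3 -m handwheel '[[0,-0.011,0,0,0,0],[0,-0.022,0,0,0,0],[0,-0.029,0,0,0,0],[0,-0.03,0,0,0,0],[0,-0.026,0,0,0,0],[0,-0.016,0,0,0,0],[0,-0.003,0,0,0,0],[0,0.011,0,0,0,0]]' >/dev/null
python3 -m handwheel '[[0,0.022,0,0,0,0],[0,0.029,0,0,0,0],[0,0.03,0,0,0,0],[0,0.026,0,0,0,0],[0,0.016,0,0,0,0],[0,0.003,0,0,0,0],[0,0,0,0,0,0]]' >/dev/null
python3 - <<'E'
import sw,numpy as np
from plan import *
o,uv=sw.film(14)
c0=np.load("z.npy")[:,1:3].mean(0)
p,t0,e,a=fit(o,uv,c0,5.38);print(p,"amp",np.hypot(*p[:2]),"err",e,"t0",t0,a.round(3))
E
python3 st.py
```

```text
[-0.00785559 -0.00189153  0.00438187] amp 0.008080115829085886 err 0.00038029444570199873 t0 15.7333 [ 0.011  0.012  0.012  0.012  0.011  0.01   0.008  0.007  0.005  0.002
 -0.    -0.002 -0.003 -0.003]
15.7833 [0.4502 0.1667 0.3108] along 0.1136 offrail 0.0016 yaw 0.1159 tilt [0.0007 0.0004] 0.3246207171055798 39.99397695064545 [ 5.1  3.1 -2.4] [ 0.  0. -0.  0. -0. -0. -0.]
```

Residual swing is 0.008 rad. Hold for about four seconds, recheck, then release.

```bash
Z='x'; 
python3 -m handwheel '[[0,0,0,0,0,0],[0,0,0,0,0,0],[0,0,0,0,0,0],[0,0,0,0,0,0],[0,0,0,0,0,0],[0,0,0,0,0,0],[0,0,0,0,0,0],[0,0,0,0,0,0]]' >/dev/null
python3 -m handwheel '[[0,0,0,0,0,0],[0,0,0,0,0,0],[0,0,0,0,0,0],[0,0,0,0,0,0],[0,0,0,0,0,0],[0,0,0,0,0,0],[0,0,0,0,0,0],[0,0,0,0,0,0]]' >/dev/null
python3 -m handwheel '[[0,0,0,0,0,0],[0,0,0,0,0,0],[0,0,0,0,0,0],[0,0,0,0,0,0],[0,0,0,0,0,0],[0,0,0,0,0,0],[0,0,0,0,0,0],[0,0,0,0,0,0]]' >/dev/null
python3 -m handwheel '[[0,0,0,0,0,0],[0,0,0,0,0,0],[0,0,0,0,0,0],[0,0,0,0,0,0],[0,0,0,0,0,0],[0,0,0,0,0,0],[0,0,0,0,0,0],[0,0,0,0,0,0]]' >/dev/null
python3 -m handwheel '[[0,0,0,0,0,0],[0,0,0,0,0,0],[0,0,0,0,0,0],[0,0,0,0,0,0],[0,0,0,0,0,0],[0,0,0,0,0,0],[0,0,0,0,0,0],[0,0,0,0,0,0]]' >/dev/null
python3 -m handwheel '[[0,0,0,0,0,0],[0,0,0,0,0,0],[0,0,0,0,0,0],[0,0,0,0,0,0],[0,0,0,0,0,0],[0,0,0,0,0,0],[0,0,0,0,0,0],[0,0,0,0,0,0]]' 0 10
python3 -m handwheel '[[0,0,0,0,0,0],[0,0,0,0,0,0],[0,0,0,0,0,0],[0,0,0,0,0,0],[0,0,0,0,0,0],[0,0,0,0,0,0],[0,0,0,0,0,0],[0,0,0,0,0,0]]' 1
python3 -m handwheel '[[0,0,0,0,0,0],[0,0,0,0,0,0],[0,0,0,0,0,0],[0,0,0,0,0,0],[0,0,0,0,0,0],[0,0,0,0,0,0]]'
python3 - <<'E'
import sw,numpy as np
from plan import *
o,uv=sw.film(13)
c0=np.load("z.npy")[:,1:3].mean(0)
p,t0,e,a=fit(o,uv,c0,5.38);print(p,"amp",np.hypot(*p[:2]),"err",e,a.round(3))
E
python3 st.py
```

```text
clock: 19.78
position: [0.4502, 0.1667, 0.3108]
ee_rot: [-3.136, -0.182, -0.001]
force: [6.1, 3.8, -1.2]
width: 0.32
gripper_force: 10.0
clock: 20.45
position: [0.4498, 0.1665, 0.3107]
ee_rot: [3.136, 0.182, -0.0]
force: [0.0, -0.2, 0.1]
width: 0.855
gripper_force: 0.0
clock: 20.95
position: [0.4498, 0.1665, 0.3107]
ee_rot: [3.136, 0.182, -0.0]
force: [1.1, -0.1, -0.5]
width: 1.0
gripper_force: 0.0
[-0.00677448 -0.00199946  0.00650317] amp 0.00706339105972174 err 0.0002045242955360245 [ 0.013  0.014  0.014  0.013  0.012  0.01   0.009  0.007  0.005  0.003
  0.001  0.001 -0.   ]
21.6 [0.4498 0.1665 0.3107] along 0.1134 offrail 0.0012 yaw 0.1158 tilt [ 0. -0.] 0.998736796217209 0.0 [ 0.7 -0.1  0.4] [-0.  0. -0. -0.  0.  0.  0.]
```

Released cleanly; retreat straight up, then back toward the robot side.

```bash
python3 -m handwheel '[[0,0,-0.5,0,0,0],[0,0,-0.7,0,0,0],[0,0,-1,0,0,0],[0,0,-1,0,0,0],[0,0,-1,0,0,0],[0,0,-1,0,0,0],[0,0,-1,0,0,0],[0,0,-0.5,0,0,0]]' >/dev/null
python3 -m handwheel '[[-0.3,0.6,0,0,0,0],[-0.3,0.6,0,0,0,0],[-0.3,0.6,0,0,0,0],[-0.3,0.6,0,0,0,0],[-0.2,0.5,0,0,0,0],[0,0,0,0,0,0],[0,0,0,0,0,0],[0,0,0,0,0,0]]' >/dev/null
python3 -m handwheel '[[0,0,0,0,0,0],[0,0,0,0,0,0],[0,0,0,0,0,0],[0,0,0,0,0,0],[0,0,0,0,0,0],[0,0,0,0,0,0],[0,0,0,0,0,0],[0,0,0,0,0,0]]'
python3 st.py
python3 - <<'E'
from h import *
im=get_image("scene");cv2.imwrite("pics/sc4.png",im["image"][:,:,::-1])
for n,z in(("carrier",.123),("axle",.2)):
    for q in place_of(n,"scene")[:1]:w=onplane(im,q["point"],z);print(n,q["score"],w,w[:2]@[-.1155,.9933])
E
```

```text
clock: 23.6
position: [0.4287, 0.1056, 0.4447]
ee_rot: [3.136, 0.182, -0.0]
force: [-0.5, 0.5, 0.0]
width: 1.002
gripper_force: 0.0
23.6 [0.4287 0.1056 0.4447] along 0.0554 offrail -0.027 yaw 0.1158 tilt [-0. -0.] 1.0022963192573704 0.0 [-0.5  0.5  0. ] [-0. -0. -0.  0.  0.  0.  0.]
carrier 0.56 [0.47087786 0.16816544 0.123     ] 0.11265234241620567
axle 0.88 [0.46509941 0.16333414 0.2       ] 0.10852082402088455
```

View pics/sc4.png

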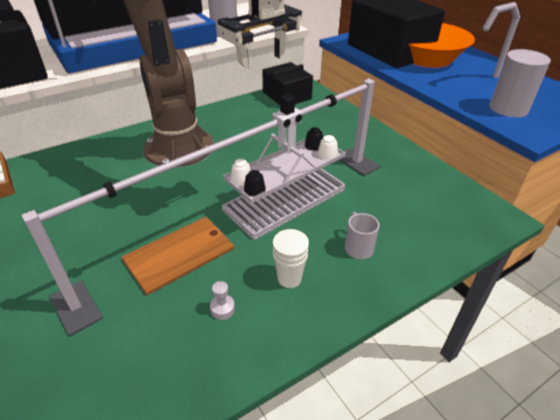

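The picture shows the carrier at (285,170), level over the slatted tray at (285,197). The gripper at (262,30) is clear of the knob at (289,105), and the jug, tamper and cups have not moved.

```bash
python3 -c "from cell import sign_off; print(sign_off())"
```

```text
the job is handed in; nothing more can be done
None
```

I swung the carrier to about ±0.33 rad (at least twice each side), brought it centred over the drain tray with about 0.007 rad of swing left, held it there over four seconds, let go, backed away and handed the job in at about 24 s.

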